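# Run a fingertip along the lid's row of press studs

### The arm

A 6-joint arm with a two-finger parallel gripper is mounted at the origin on the work surface; the furniture and walls round the work are solid. World frame = base frame: x ahead of the robot, y to its left, z up, the work surface at z = 0. Lengths are in m, angles in rad, forces in N, time in s.
With the tool pointing down it reaches from about 0.275 to 0.725 m from the base axis. Payload 5.6 kg.
Tool frame: the origin (TCP) lies midway between the tips of the shut fingers; the grasp point (between the pads) lies 19 mm behind it (hold_point_z is the distance from the TCP to the grasp point, in m); z points along the fingers, y is the line along which they close (so a half turn about z gives the same grasp; the last joint's range is limited). The gripper opens to 85 mm and grips with 20 to 120 N. Pads are 22 mm wide; open, the fingers measure 114 mm over their backs; the gripper's body (76 mm by 85 mm) begins 54 mm behind the grasp point. The pads swing forward as they close: fully open they stand 13 mm farther back than shut.
Start: joints at [1.455, 0.255, 0.108, 0, -1.424, -0.285], TCP at [0.215, 0.506, 0.231] pointing down, gripper open.
Joint ranges: [-2.95, 2.95], [-1.21, 1.97], [-1.09, 1.5], [-2.87, 1.71], [-2.94, -0.07], [-3.05, 3.05]. Speed limits (rad/s): [2.57, 2.57, 3.14, 3.14, 3.14, 3.14].

### API

Orientations are given as a 3x3 rotation matrix whose columns are the frame's x, y, z axes.
In Python, from bench import state, camera, calibration, close_job, hold_point_z gives the robot as it stands.
- The arm moves only by the tool play_rows, never from a script. Its argument "commands" is a list of rows, each a list of 7 numbers: the gripper's target within -1 to 1 (shut at 1, half-way at 0, fully open at -1), then the shift along the tool's x, y, z normalised to -1 to 1, where 1 is 0.15 m, then the turn, a rotation vector about the tool's x, y, z normalised to -1 to 1, where 1 is 2 pi rad. In form: [[grip, dx, dy, dz, ax, ay, az], ...]. A call has 1 to 12 rows; each row is the pose to reach, as a shift and turn from the pose commanded when the call began, along the tool's axes at that moment, turning the shorter way round; what a row does not reach only later rows make up. A row lasts 1/10 s, in which the tool goes at most 50 mm and 8.59 degrees, less where a joint would pass 70% of its speed; a pose out of reach is approached as far as the arm can. A call with a number of a shift or a turn outside -1 to 1 is refused whole. A call with a gripper value outside its range is refused whole. The fingers move at their own pace and stop on an object; the grip force is fixed at half the most. Time passes only in rows, so rows that repeat a pose let the fingers close. It gives the time, the measured TCP pose, the force, the opening and the grip force at its end, in the units of the state.
- state(): the state, without advancing time (a new reading comes with each control period).
- camera(name): name is "scene" or "side" or "wrist"; returns the picture (480x640x3 uint8, blue, green, red); there is no depth.
- calibration(name): a dict with "camera_matrix" (3x3 intrinsics, pixels), "xyz" and "rotation" of the camera in the world; the wrist camera has in their place "hand_eye" (4x4, takes a point from camera to tool coordinates, whose origin is the TCP and whose axes are the flange's). Camera axes: x right, y down, z forward; pixel columns grow to the right and rows downward; lengths in m; the calibration is good to about 2 mm. The wrist camera is an equidistant fisheye: a pixel r from the principal point sees the ray r / f radians off the axis. A picture is of the moment at which its call begins: read the wrist's pose just before it. calibration takes no time and is no camera call.
- close_job(): hands the job in; it is judged then, once.
The state is a dict: "t": time; "q": joint angles; "qvel": joint speeds; "joint_efforts": joint torques, N m; "eef_pos": TCP position; "tool_rot": TCP orientation; "ft_force": force on the tool from outside, world axes, zero at the start; "ft_torque": the same for the moment, N m; "grip_width": finger opening in m; "finger_force": force on a finger pad.
Only numpy, scipy, OpenCV 4.12 (cv2) and the standard library are available. Lean on these libraries where they do the work, as an engineer would, in place of code of your own. Each camera call takes 0.05 s, during which the arm holds its last target. There are 200 camera calls.

### The job

Lock the lid of the long ice tub: with the closed fingertips press the green stud home, then run them along the row in one gentle stroke, keeping down on or close above the row, so that every red stud is pressed home in turn to the far end. Then lift clear. Grasp and lift nothing, do not shove the tub about, and leave the ring cutter standing on the lid and everything else where it is.

Things in the scene. Friction and masses are not known exactly. Their poses are not given: they have to be found in the camera images.
- tub: the loose, filled, long white ice tub (1.1 to 1.5 kg) with its flat lid on: 127 mm (own x) by 254 mm (own y), lid top 100 mm above the origin. Origin: centre of its underside, which is flat on the worktop; own z up; any yaw. On the lid a white strip (38 mm wide, top 103 mm above the origin) at own x = -40 mm carries five domed press studs in a row, 44 mm apart, at own y = -88, -44, 0, 44, 88 mm
- cutter: a steel ring cutter 48 mm wide and 43 mm tall that stands loose on the lid, beside the row of studs, on the half of the lid away from it; origin at the centre of its underside
- stud0 (a joint): the GREEN press stud, the first of the row (own y = -88 mm of the tub): travel in m, 0 to 0.001 at the start (standing up), 0.006 fully pressed; it moves straight down under about 1.5 N, has no spring and stays where it is left
- stud0_top (a point): top centre of press stud 1 (green): a cone-shaped dome 36 mm wide with sides sloping about 25 degrees and a flat top 8 mm wide. It stands about 111 mm above the tub's underside when up and 105 mm when fully pressed (2 mm proud of the strip)
- stud1 (a joint): red press stud 2 of 5, counted from the green one: travel in m, 0 to 0.001 at the start (standing up), 0.006 fully pressed; it moves straight down under about 1.5 N, has no spring and stays where it is left
- stud1_top (a point): top centre of press stud 2 (red): a cone-shaped dome 36 mm wide with sides sloping about 25 degrees and a flat top 8 mm wide. It stands about 111 mm above the tub's underside when up and 105 mm when fully pressed (2 mm proud of the strip)
- stud2 (a joint): red press stud 3 of 5, counted from the green one: travel in m, 0 to 0.001 at the start (standing up), 0.006 fully pressed; it moves straight down under about 1.5 N, has no spring and stays where it is left
- stud2_top (a point): top centre of press stud 3 (red): a cone-shaped dome 36 mm wide with sides sloping about 25 degrees and a flat top 8 mm wide. It stands about 111 mm above the tub's underside when up and 105 mm when fully pressed (2 mm proud of the strip)
- stud3 (a joint): red press stud 4 of 5, counted from the green one: travel in m, 0 to 0.001 at the start (standing up), 0.006 fully pressed; it moves straight down under about 1.5 N, has no spring and stays where it is left
- stud3_top (a point): top centre of press stud 4 (red): a cone-shaped dome 36 mm wide with sides sloping about 25 degrees and a flat top 8 mm wide. It stands about 111 mm above the tub's underside when up and 105 mm when fully pressed (2 mm proud of the strip)
- stud4 (a joint): red press stud 5 of 5, counted from the green one, the last of the row, at the other end: travel in m, 0 to 0.001 at the start (standing up), 0.006 fully pressed; it moves straight down under about 1.5 N, has no spring and stays where it is left
- stud4_top (a point): top centre of press stud 5 (red): a cone-shaped dome 36 mm wide with sides sloping about 25 degrees and a flat top 8 mm wide. It stands about 111 mm above the tub's underside when up and 105 mm when fully pressed (2 mm proud of the strip)
- timer: the white kitchen timer, 60x64x66 mm, standing on the table to the right; origin at the centre of its underside; leave it alone
- tip_a: a bare metal piping tip (cone 25 mm wide, 40 mm tall) standing on the table to the right; origin at the centre of its underside; leave it alone
- tip_b: a second such piping tip, standing on the table to the left; leave it alone
- measure: a small clear measuring cup, 66 mm wide, 70 mm tall, standing on the table to the left; origin at the centre of its underside; leave it alone

How it is judged:
By the outcome, as a careful person would: the job done as asked, in the order asked, and still so for the second after the job is handed in, with the robot touching nothing.
It also fails if it takes over 42 s, if anything falls off the work surface, if the arm or the gripper's body presses on something with over 40 N, if the wrist force passes 120 N, or if a joint passes its speed limit or range.

## Working session

There is one attempt and no reset: what is moved stays moved. The work goes in short steps, Python scripts to look and compute and a tool call to move; the robot and the scene stay as the last step left them, time stands still between calls to the robot, and variables do not carry over. Pictures are saved under pics/ and viewed, at most 10 in all, crops included, and the job is handed in when it is done.

Besides the shell and the picture viewer there is one more tool, called after "Emit:" as name(argument=value, ...), one argument or row to a line, values as JSON. play_rows: Moves the arm, as the interface text tells. Its arguments: {"type":"object","properties":{"commands":{"type":"array","items":{"type":"array","items":{"type":"number","minimum":-1,"maximum":1}}}},"required":["commands"]}

```bash
mkdir -p pics; python3 - <<'E'
from bench import *
import cv2,numpy as np
s=state();print(s['t'],s['eef_pos'],np.round(s['tool_rot'],3).tolist(),s['grip_width'],hold_point_z)
for n in("scene","side"):
    cv2.imwrite(f"pics/{n}.png",camera(n));c=calibration(n);print(n,{k:np.round(v,4).tolist() for k,v in c.items()})
E
```

```text
0.0 [0.21434051 0.50595209 0.23038044] [[0.921, -0.39, -0.001], [-0.39, -0.921, -0.002], [0.0, 0.002, -1.0]] 0.08543357260491204 0.0187
scene {'camera_matrix': [[555.5172, 0.0, 311.8216], [0.0, 555.5172, 242.1199], [0.0, 0.0, 1.0]], 'xyz': [-0.1587, -1.1299, 0.8255], 'rotation': [[0.8651, -0.2504, 0.4347], [-0.5016, -0.4284, 0.7516], [-0.0019, -0.8682, -0.4962]]}
side {'camera_matrix': [[486.2483, 0.0, 311.2984], [0.0, 486.2483, 246.5036], [0.0, 0.0, 1.0]], 'xyz': [0.3262, -0.8135, 0.7424], 'rotation': [[0.9761, -0.1359, 0.1694], [-0.2171, -0.6169, 0.7565], [0.0017, -0.7753, -0.6316]]}
```

View pics/scene.png

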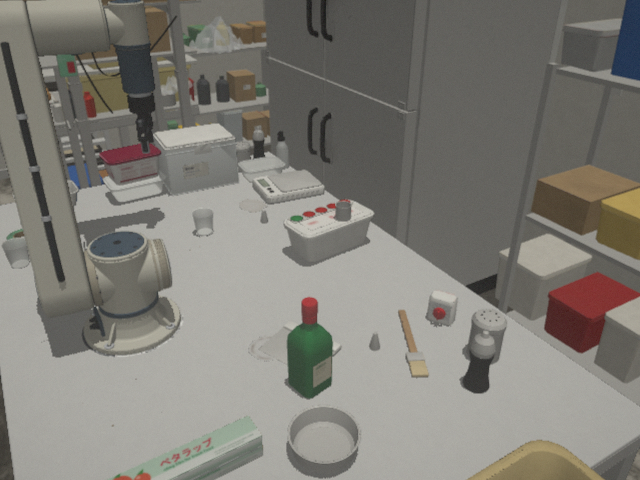

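View pics/side.png

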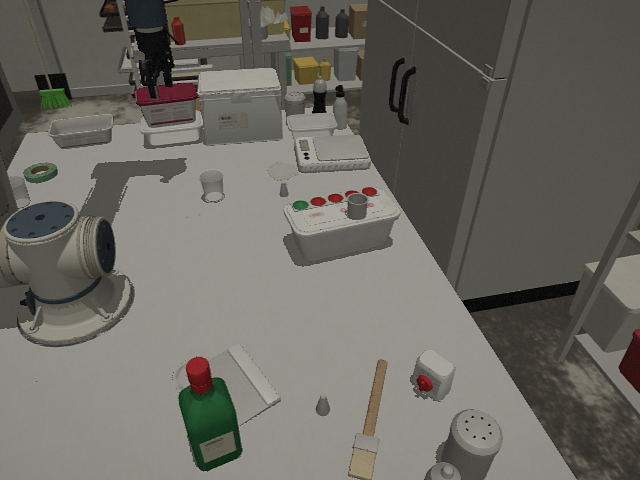

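The tub is ahead: in the side picture its green stud is near (300,205) and the last red near (370,191). In the scene picture they are near (296,219) and (345,204). Next I'll enlarge both views.

```bash
python3 - <<'E'
import cv2,numpy as np
a=cv2.imread("pics/side.png")[180:230,280:400];b=cv2.imread("pics/scene.png")[190:240,275:395]
cv2.imwrite("pics/crop.png",np.vstack([cv2.resize(i,None,fx=6,fy=6,interpolation=cv2.INTER_CUBIC) for i in(a,b)]))
E
```

```text
(no output)
```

View pics/crop.png

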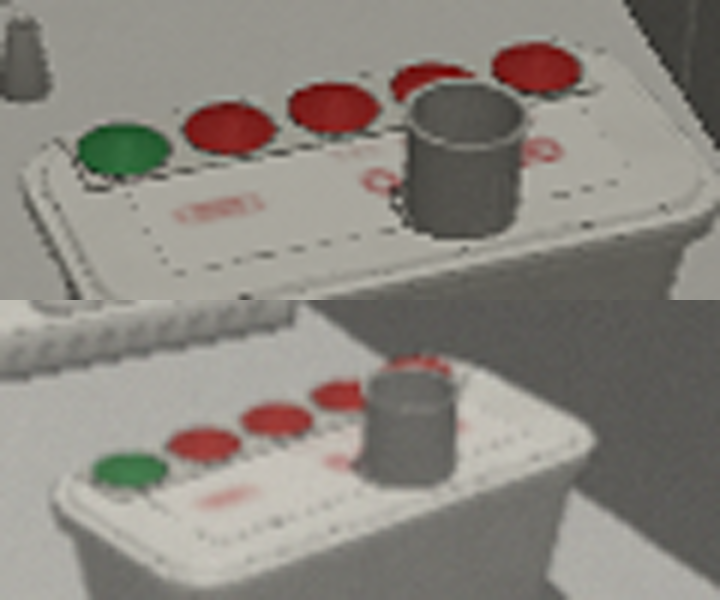

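In the crop, the side-view stud centres are green (124,150), then red (230,128), (333,107) and (537,68). The cutter hides part of stud 4. The scene-view centres are (130,170), (204,145) and (277,120).

```bash
cat > h.py <<'E'
from bench import *
import numpy as np
def ray(n,u,v,z):
    c=calibration(n);d=np.array(c['rotation'])@np.linalg.solve(np.array(c['camera_matrix']),[u,v,1]);o=np.array(c['xyz'])
    return o+d*(z-o[2])/d[2]
E
python3 - <<'E'
from h import *
S=[ray("side",280+(x-2.5)/6,180+(y-2.5)/6,.107) for x,y in[(124,150),(230,128),(333,107),(537,68)]]
C=[ray("scene",275+(x-2.5)/6,190+(y-2.5)/6,.107) for x,y in[(130,170),(204,145),(277,120)]]
print(np.round(S,4),np.round(C,4))
for A in(S,C):
    print([round(np.linalg.norm(A[i+1]-A[i]),4) for i in range(len(A)-1)],[np.degrees(np.arctan2(*(A[-1]-A[0])[[1,0]]))])
s=state();g=S[0]+[0,0,.1];R=np.array(s['tool_rot']);print(R.T@(g-s['eef_pos']))
print({k:np.round(v,4).tolist() for k,v in calibration("wrist").items()})
E
```

```text
[[0.505  0.1028 0.107 ]
 [0.5483 0.1089 0.107 ]
 [0.5913 0.1146 0.107 ]
 [0.6784 0.1244 0.107 ]] [[0.5019 0.0998 0.107 ]
 [0.5449 0.1048 0.107 ]
 [0.5887 0.1101 0.107 ]]
[np.float64(0.0438), np.float64(0.0433), np.float64(0.0877)] [np.float64(7.066676882782196)]
[np.float64(0.0433), np.float64(0.0441)] [np.float64(6.8298143222128385)]
[0.42487628 0.25777672 0.02398635]
{'camera_matrix': [[371.6483, 0.0, 321.771], [0.0, 371.6483, 235.6546], [0.0, 0.0, 1.0]], 'hand_eye': [[0.0007, -0.9495, -0.3139, 0.0818], [1.0, 0.0005, 0.0007, 0.0], [-0.0005, -0.3139, 0.9495, -0.1422], [0.0, 0.0, 0.0, 1.0]]}
```

Emit:
play_rows(
  commands=[
    [1,0.47,0.287,0.027,0,0,0],
    [1,0.944,0.573,0.053,0,0,0],
    [1,0.944,0.573,0.053,0,0,0],
    [1,0.944,0.573,0.053,0,0,0],
    [1,0.944,0.573,0.053,0,0,0],
    [1,0.944,0.573,0.053,0,0,0],
  ],
)

```text
t: 0.7
eef_pos: [0.3113, 0.3722, 0.2232]
tool_rot: [[0.92, -0.391, -0.0], [-0.391, -0.92, 0.0], [-0.0, 0.0, -1.0]]
ft_force: [-0.1, -0.2, 0.2]
grip_width: 0.0004
finger_force: 0.0
```

Emit:
play_rows(
  commands=[
    [1,0.47,0.287,0.027,0,0,0],
    [1,0.944,0.573,0.053,0,0,0],
    [1,0.944,0.573,0.053,0,0,0],
    [1,0.944,0.573,0.053,0,0,0],
    [1,0.944,0.573,0.053,0,0,0],
    [1,0.944,0.573,0.053,0,0,0],
  ],
)

```text
t: 1.3
eef_pos: [0.408, 0.2387, 0.2151]
tool_rot: [[0.921, -0.39, -0.0], [-0.39, -0.921, 0.0], [-0.0, 0.0, -1.0]]
ft_force: [0.3, 0.9, 0.0]
grip_width: 0.0001
finger_force: 0.0
```

Emit:
play_rows(
  commands=[
    [1,0.944,0.573,0.053,0,0,0.1667],
    [1,0.944,0.573,0.053,0,0,0.1667],
    [1,0.944,0.573,0.053,0,0,0.1667],
    [1,0.944,0.573,0.053,0,0,0.1667],
    [1,0.944,0.573,0.053,0,0,0.1667],
    [1,0.944,0.573,0.053,0,0,0.1667],
    [1,0.944,0.573,0.053,0,0,0.1667],
    [1,0.944,0.573,0.053,0,0,0.1667],
    [1,0.944,0.573,0.053,0,0,0.1667],
    [1,0.944,0.573,0.053,0,0,0.1667],
  ],
)

```text
t: 2.3
eef_pos: [0.505, 0.1041, 0.2074]
tool_rot: [[0.126, -0.992, -0.0], [-0.992, -0.126, 0.0], [-0.0, 0.0, -1.0]]
ft_force: [-0.2, -1.4, 0.4]
grip_width: 0.0001
finger_force: 0.0
```

```bash
python3 - <<'E'
from h import *
import cv2
s=state();print(s['t'],s['eef_pos'],np.round(s['tool_rot'],3).tolist(),s['grip_width'],s['ft_force'])
np.savez("w.npz",p=s['eef_pos'],R=s['tool_rot'])
cv2.imwrite("pics/w.png",camera("wrist"))
E
```

```text
2.3 [0.50498924 0.10408581 0.20739928] [[0.126, -0.992, -0.0], [-0.992, -0.126, 0.0], [-0.0, 0.0, -1.0]] 5.383575851502913e-05 [-0.21172647 -1.37851906  0.41778939]
```

View pics/w.png

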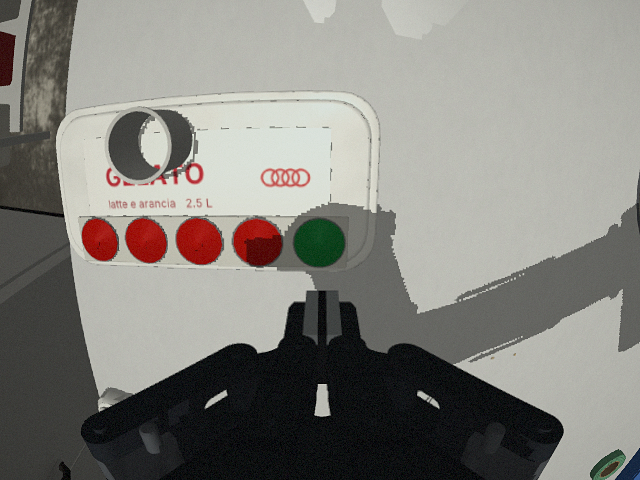

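The wrist view shows all five studs: green (320,243), then reds at (258,242), (200,241), (147,241) and (100,240). The cutter is well away from the row, and the shut fingertips are at (322,292).

```bash
python3 - <<'E'
from h import *
import cv2
w=np.load("w.npz");p,R=w['p'],w['R'];c=calibration("wrist");K=np.array(c['camera_matrix']);H=np.array(c['hand_eye'])
px=np.array([[320,243],[258,242],[200,241],[147,241],[100,240]],float)
d=(px-K[:2,2])/K[0,0];r=np.linalg.norm(d,axis=1)
D=np.c_[d/r[:,None]*np.sin(r)[:,None],np.cos(r)]
W=D@(R@H[:3,:3]).T;o=p+R@H[:3,3]
P=o+W*((.107-o[2])/W[:,2])[:,None]
print(np.round(P,4),np.linalg.norm(np.diff(P,axis=0),axis=1),np.degrees(np.arctan2(*(P[-1]-P[0])[[1,0]])))
for q in P: print(np.round(R.T@(q-p),4))
E
```

```text
[[0.5066 0.1085 0.107 ]
 [0.5496 0.1133 0.107 ]
 [0.5921 0.1181 0.107 ]
 [0.635  0.1238 0.107 ]
 [0.6785 0.1288 0.107 ]] [0.04331101 0.04274998 0.04326766 0.04380328] 6.725457903747169
[-0.0042 -0.0021  0.1004]
[-0.0035 -0.0454  0.1004]
[-0.0029 -0.0882  0.1004]
[-0.0031 -0.1314  0.1004]
[-0.0025 -0.1752  0.1004]
```

Emit:
play_rows(
  commands=[
    [1,-0.012,-0.007,0.2,0,0,0],
    [1,-0.012,-0.007,0.4,0,0,0],
    [1,-0.012,-0.007,0.55,0,0,0],
    [1,-0.012,-0.007,0.609,0,0,0],
    [1,-0.012,-0.007,0.609,0,0,0],
    [1,-0.012,-0.007,0.609,0,0,0],
  ],
)

```text
t: 2.95
eef_pos: [0.5067, 0.1054, 0.1173]
tool_rot: [[0.123, -0.992, 0.002], [-0.992, -0.123, 0.0], [-0.0, -0.002, -1.0]]
ft_force: [-1.2, -0.4, 0.2]
grip_width: -0.0003
finger_force: 0.0
```

Emit:
play_rows(
  commands=[
    [1,0,0,0.01,0,0,0],
    [1,0,0,0.02,0,0,0],
    [1,0,0,0.03,0,0,0],
    [1,0,0,0.04,0,0,0],
    [1,0,0,0.05,0,0,0],
    [1,0,0,0.06,0,0,0],
    [1,0,0,0.06,0,0,0],
  ],
)

```text
t: 3.65
eef_pos: [0.5059, 0.1052, 0.107]
tool_rot: [[0.122, -0.992, -0.0], [-0.992, -0.122, -0.0], [0.0, 0.0, -1.0]]
ft_force: [-0.5, -0.3, -0.0]
grip_width: -0.0003
finger_force: 0.0
```

```bash
python3 - <<'E'
from h import *
import cv2
a=camera("side")[170:245,280:400];b=camera("scene")[180:255,265:385]
cv2.imwrite("pics/c2.png",np.hstack([cv2.resize(i,None,fx=3.3,fy=5,interpolation=cv2.INTER_CUBIC) if 0 else cv2.resize(i,None,fx=3.3,fy=3.3,interpolation=cv2.INTER_CUBIC) for i in(a,b)]))
s=state();print(s['t'],s['eef_pos'],s['ft_force'])
E
```

```text
3.75 [0.50579956 0.10512585 0.10694501] [-0.47805234  0.54403018 -0.65017858]
```

View pics/c2.png

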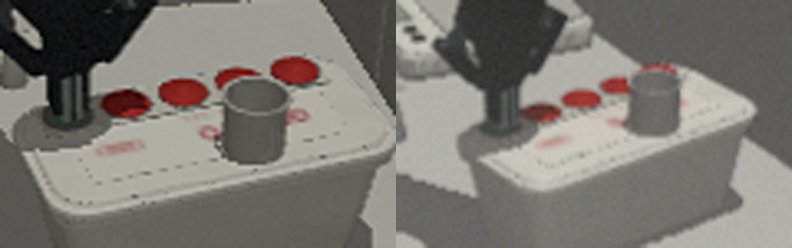

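The fingertips are on the green stud in both views, with green showing at their foot. There is no end-stop force yet, so I'll keep going down.

Emit:
play_rows(
  commands=[
    [1,0,0,0.004,0,0,0],
    [1,0,0,0.008,0,0,0],
    [1,0,0,0.008,0,0,0],
  ],
)

```text
t: 4.05
eef_pos: [0.5059, 0.1051, 0.1058]
tool_rot: [[0.122, -0.992, -0.0], [-0.992, -0.122, -0.0], [0.0, 0.0, -1.0]]
ft_force: [-0.7, -0.3, -0.1]
grip_width: -0.0002
finger_force: 0.2
```

Emit:
play_rows(
  commands=[
    [1,0,0,0.003,0,0,0],
    [1,0,0,0.006,0,0,0],
    [1,0,0,0.006,0,0,0],
  ],
)

```text
t: 4.35
eef_pos: [0.5059, 0.1052, 0.1051]
tool_rot: [[0.122, -0.992, 0.0], [-0.992, -0.122, -0.0], [0.0, -0.0, -1.0]]
ft_force: [-1.9, -0.0, 1.6]
grip_width: 0.0
finger_force: 1.1
```

Emit:
play_rows(
  commands=[
    [1,0,0,0.002,0,0,0],
    [1,0,0,0.004,0,0,0],
    [1,0,0,0.004,0,0,0],
  ],
)

```text
t: 4.65
eef_pos: [0.506, 0.1052, 0.105]
tool_rot: [[0.122, -0.992, 0.0], [-0.992, -0.122, 0.0], [0.0, -0.0, -1.0]]
ft_force: [-2.6, 0.3, 6.9]
grip_width: -0.0
finger_force: 3.0
```

The green stud has bottomed at about 7 N. I'll ease off slightly and start the stroke.

Emit:
play_rows(
  commands=[
    [1,0,0,-0.002,0,0,0],
    [1,0,-0.025,-0.002,0,0,0],
    [1,0,-0.05,-0.002,0,0,0],
    [1,0,-0.075,-0.002,0,0,0],
    [1,0,-0.1,-0.002,0,0,0],
    [1,0,-0.125,-0.002,0,0,0],
    [1,0,-0.15,-0.002,0,0,0],
    [1,0,-0.175,-0.002,0,0,0],
    [1,0,-0.2,-0.002,0,0,0],
    [1,0,-0.225,-0.002,0,0,0],
    [1,0,-0.25,-0.002,0,0,0],
    [1,0,-0.275,-0.002,0,0,0],
  ],
)

```text
t: 5.85
eef_pos: [0.5474, 0.1103, 0.1051]
tool_rot: [[0.122, -0.992, 0.001], [-0.992, -0.122, 0.0], [-0.0, -0.001, -1.0]]
ft_force: [-2.0, 0.0, 4.9]
grip_width: 0.0001
finger_force: 1.9
```

Emit:
play_rows(
  commands=[
    [1,0,-0.025,0,0,0,0],
    [1,0,-0.05,0,0,0,0],
    [1,0,-0.075,0,0,0,0],
    [1,0,-0.1,0,0,0,0],
    [1,0,-0.125,0,0,0,0],
    [1,0,-0.15,0,0,0,0],
    [1,0,-0.175,0,0,0,0],
    [1,0,-0.2,0,0,0,0],
    [1,0,-0.225,0,0,0,0],
    [1,0,-0.25,0,0,0,0],
    [1,0,-0.275,0,0,0,0],
    [1,0,-0.3,0,0,0,0],
  ],
)

```text
t: 7.05
eef_pos: [0.5921, 0.1158, 0.1051]
tool_rot: [[0.122, -0.992, 0.001], [-0.992, -0.122, 0.0], [0.0, -0.001, -1.0]]
ft_force: [-3.2, -1.1, 4.8]
grip_width: -0.0
finger_force: 2.1
```

```bash
python3 - <<'E'
from h import *
import cv2
a=camera("side")[160:235,285:405]
cv2.imwrite("pics/c3.png",cv2.resize(a,None,fx=5,fy=5,interpolation=cv2.INTER_CUBIC))
E
```

```text
(no output)
```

View pics/c3.png

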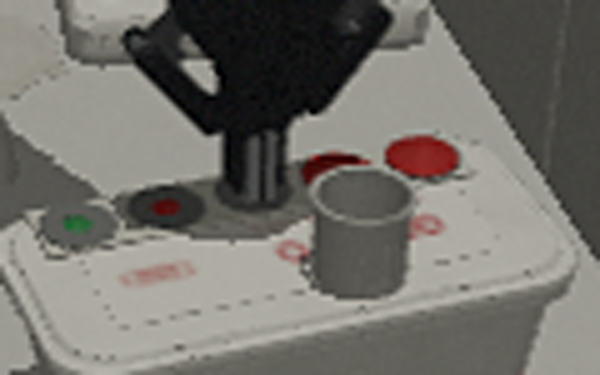

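Green (78,224) and the second stud (167,207) are down, with only their flat tops still coloured. The tub hasn't moved and the cutter is clear, so I'll continue.

Emit:
play_rows(
  commands=[
    [1,0,-0.025,0,0,0,0],
    [1,0,-0.05,0,0,0,0],
    [1,0,-0.075,0,0,0,0],
    [1,0,-0.1,0,0,0,0],
    [1,0,-0.125,0,0,0,0],
    [1,0,-0.15,0,0,0,0],
    [1,0,-0.175,0,0,0,0],
    [1,0,-0.2,0,0,0,0],
    [1,0,-0.225,0,0,0,0],
    [1,0,-0.25,0,0,0,0],
    [1,0,-0.275,0,0,0,0],
    [1,0,-0.3,0,0,0,0],
  ],
)

```text
t: 8.3
eef_pos: [0.6367, 0.1213, 0.1051]
tool_rot: [[0.122, -0.992, 0.001], [-0.992, -0.122, 0.0], [0.0, -0.001, -1.0]]
ft_force: [-3.0, 0.1, 3.0]
grip_width: -0.0001
finger_force: 1.9
```

Emit:
play_rows(
  commands=[
    [1,0,-0.025,0,0,0,0],
    [1,0,-0.05,0,0,0,0],
    [1,0,-0.075,0,0,0,0],
    [1,0,-0.1,0,0,0,0],
    [1,0,-0.125,0,0,0,0],
    [1,0,-0.15,0,0,0,0],
    [1,0,-0.175,0,0,0,0],
    [1,0,-0.2,0,0,0,0],
    [1,0,-0.225,0,0,0,0],
    [1,0,-0.25,0,0,0,0],
    [1,0,-0.275,0,0,0,0],
    [1,0,-0.3,0,0,0,0],
  ],
)

```text
t: 9.5
eef_pos: [0.6813, 0.1267, 0.1052]
tool_rot: [[0.122, -0.992, 0.001], [-0.992, -0.122, 0.0], [0.0, -0.001, -1.0]]
ft_force: [-3.2, -1.2, 4.4]
grip_width: -0.0003
finger_force: 1.9
```

Emit:
play_rows(
  commands=[
    [1,0,-0.015,0,0,0,0],
    [1,0,-0.025,0,0,0,0],
    [1,0,-0.025,0,0,0,0],
  ],
)

```text
t: 9.8
eef_pos: [0.6849, 0.1272, 0.1051]
tool_rot: [[0.122, -0.992, 0.001], [-0.992, -0.122, -0.0], [0.0, -0.001, -1.0]]
ft_force: [-3.0, -0.8, 3.8]
grip_width: -0.0001
finger_force: 2.2
```

Now lift clear.

Emit:
play_rows(
  commands=[
    [1,0,0,-0.05,0,0,0],
    [1,0,0,-0.2,0,0,0],
    [1,0,0,-0.4,0,0,0],
    [1,0,0,-0.6,0,0,0],
    [1,0,0,-0.8,0,0,0],
    [1,0,0,-0.8,0,0,0],
    [1,0,0,-0.8,0,0,0],
  ],
)

```text
t: 10.5
eef_pos: [0.6851, 0.1275, 0.2255]
tool_rot: [[0.122, -0.993, 0.002], [-0.993, -0.122, 0.001], [-0.001, -0.002, -1.0]]
ft_force: [0.3, 0.2, -0.6]
grip_width: 0.0001
finger_force: 0.0
```

```bash
python3 - <<'E'
from h import *
import cv2
s=state();print(s['t'],s['eef_pos'],s['ft_force'])
a=camera("side")[170:230,280:400]; w=camera("wrist")[100:300]
cv2.imwrite("pics/c4.png",np.vstack([cv2.resize(a,(640,320),interpolation=cv2.INTER_CUBIC),w]))
E
```

```text
10.5 [0.68512305 0.12752693 0.2254925 ] [ 0.32527626  0.20616438 -0.60675416]
```

View pics/c4.png

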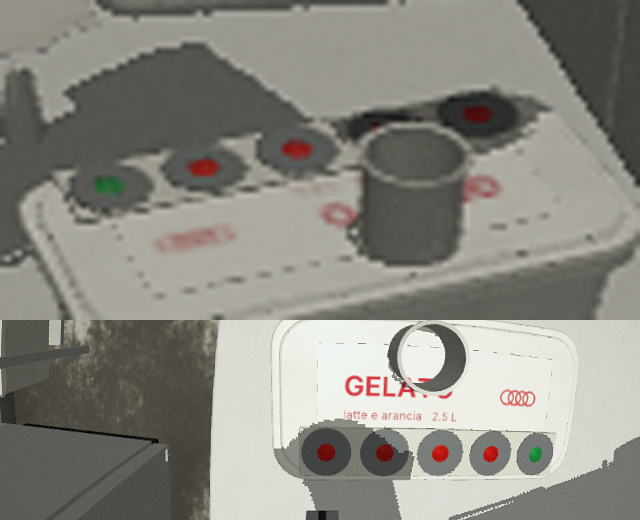

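All five studs now show only their coloured tops, from green (535,454) to the last red (326,452) in the wrist view. The cutter is still standing and the tub hasn't moved, so I'll hand in.

```bash
python3 -c "from bench import *; print(close_job())"
```

```text
the job is handed in; nothing more can be done
None
```

The job is handed in: the green stud and then all four red studs were pressed home in one stroke, the arm was lifted clear, and the tub and ring cutter stayed where they were.

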